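# Clear the inspection tools into the tool tray

### The arm

A 6-joint arm with a two-finger parallel gripper is mounted at the origin on a cart in front of the work surface, level with it; the furniture and walls round the work are solid. World frame = base frame: x ahead of the robot, y to its left, z up, the work surface at z = 0. Lengths are in m, angles in degrees, forces in N, time in s.
With the tool pointing down it reaches from about 0.3 to 0.85 m from the base axis. Payload 4.2 kg.
Tool frame: the origin (TCP) lies midway between the tips of the shut fingers; the grasp point (between the pads) lies 19 mm behind it (bot.tcp_to_grasp is the distance from the TCP to the grasp point, in m); z points along the fingers, y is the line along which they close (so a half turn about z gives the same grasp; the last joint's range is limited). The gripper opens to 91 mm and grips with 3 to 60 N. Pads are 32 mm wide; open, the fingers measure 118 mm over their backs; the gripper's body (76 mm by 178 mm) begins 60 mm behind the grasp point.
Start: joints at [65.088, 18.312, 89.639, -0, 72.044, -1.146], TCP at [0.232, 0.526, 0.214] pointing down, gripper open.
Joint ranges: [-177.97, 177.97], [-48.28, 115.42], [12.27, 149.76], [-77.06, 257.06], [2.81, 150.46], [-146.56, 146.56]. Speed limits (degrees/s): [147.25, 147.25, 180, 180, 180, 180].

### API

Orientations are given as [roll, pitch, yaw] about the fixed x, y, z axes, in that order (R = Rz(yaw) Ry(pitch) Rx(roll)).
In Python, from plant import state, vision, ticket, bot gives the robot as it stands. The module is installed in compiled form; this text tells all that it offers.
- The arm moves only by the tool apply_moves, never from a script. Its argument "targets" is a list of rows, each an object of numbers: "dx", "dy", "dz": the shift along the tool's x, y, z scaled (see below); "wx", "wy", "wz": the turn, a rotation vector about the tool's x, y, z scaled (see below); "hand": the closure, from -1 (fully open) to 1 (shut). A call has 1 to 20 rows; each row shifts and turns the commanded pose from where the row before left it, along the tool's axes as they then stand; what a row does not reach is not made up. The controller multiplies each number of a shift by 1 m and each number of a turn by 45 degrees. A row lasts 1/12 s, in which the tool goes at most 41.7 mm and 7.16 degrees, less where a joint would pass 70% of its speed; a pose out of reach is approached as far as the arm can. A call with a number of a shift or a turn outside -1 to 1 is refused whole. A call with a gripper value outside its range is refused whole. The fingers move at their own pace and stop on an object; the grip force is fixed at half the most. Time passes only in rows, so rows that do not move let the fingers close. It gives the time, the measured TCP pose, the force, the opening and the grip force at its end, in the units of the state.
- state(): the state, without advancing time (a new reading comes with each control period).
- vision.get_image(name): name is "side" or "top"; returns a dict with "image" (420x560x3 uint8, blue, green, red), "z_map" (420x560 float32, m along the optical axis (not along the pixel's ray), 0 where there is no reading), "fx", "fy", "cx", "cy" (pixels), "dist" ([k1, k2, p1, p2, k3] as OpenCV has them; the pictures are not rectified), "rvec" (rotation vector, rad) and "tvec" (3), from world to camera coordinates, as OpenCV has them. Camera axes: x right, y down, z forward; pixel columns grow to the right and rows downward; lengths in m; the calibration is good to about 2 mm. A picture is of the moment at which its call begins.
- ticket.hand_in(): hands the job in; it is judged then, once.
Trained networks look in a picture, given as the dict that the camera call returned (one of the last four; its "shot" number tells which), for a name from the list of things; names that differ only in an ending like _2 or _b are one class to them, and where a whole thing is asked for, a point or a joint stands for the part that bears it (a point fixed in the world has none). Each returns a list of dicts, best first, with "score" (0 to 1); they miss things now and then, are a little off and sometimes report something else, mostly with a low value. They report only what shows in the picture. A call takes as long as a camera call.
- vision.recognise(thing, picture): "location" ([x, y, z] in m, in world coordinates, good to about 4 mm: the middle of the surface that is visible of it).
The state is a dict: "clock": time; "qpos": joint angles; "joint_vel": joint speeds; "tau": joint torques, N m; "tcp_pos": TCP position; "tcp_rot": TCP orientation; "wrist_force": force on the tool from outside, world axes, zero at the start; "wrist_torque": the same for the moment, N m; "width": finger opening in m; "gripper_force": force on a finger pad.
Only numpy, scipy, OpenCV 4.12 (cv2) and the standard library are available. Lean on these libraries where they do the work, as an engineer would, in place of code of your own. Each camera call takes 0.05 s, during which the arm holds its last target. There are 200 camera calls.

### The job

Clear the inspection tools from the desk: put the grey torch, the dust brush and the white marker pen, in any order, into the blue tray so that all three lie wholly inside it with nothing reaching over or sticking up above its rim. Lower each one in rather than dropping it from a height, and do not disturb the purple crystal and the two palm stones.

Things in the scene. Friction and masses are not known exactly. Their poses are not given: they have to be found in the camera images.
- tool_tray: blue open tray, fixed to the desk, 228 x 188 mm outside (x, y), 220 x 180 mm inside, walls 4 mm thick with a rolled 8 mm rim bead, 50 mm high (bead to 52 mm), floor 5 mm thick with black liner. Origin at the centre of its underside on the desk; x along its long side, z up
- tray_floor (a point): centre of the tray's inner floor, 5 mm above the tray's origin
- torch: small grey LED torch lying on the desk, 100 x 28 x 27 mm, long axis x, head wider than the barrel. Origin at the centre of its underside, midway along; when it rolls, its origin rolls round with it (the axis is 13.5 mm along its own z)
- torch_end_a (a point): +x end of the torch, on its axis
- torch_end_b (a point): -x end of the torch, on its axis
- dust_brush: dust brush lying on the desk, 165 x 24 x 23 mm, long axis x: wooden handle up to 14 mm wide and 17 mm high from x = -28 to +83 mm, metal ferrule from -43 to -27 mm, black bristle head, 24 mm wide, from -83 to -42 mm. Origin at the centre of its underside, midway along
- dust_brush_end_a (a point): tip of the brush's handle (+x end)
- dust_brush_end_b (a point): end of the brush's bristles (-x end)
- marker: thick white marker pen with blue cap lying on the desk, 17 x 135 x 16 mm, long axis y. Origin on its underside, midway along; when it rolls, its origin rolls round with it (the axis is 8 mm along its own z)
- marker_end_a (a point): +y end of the marker, on its axis
- marker_end_b (a point): -y end of the marker, on its axis
- point_amethyst: purple crystal point standing upright, 46 x 36 x 125 mm, a bystander; origin at the centre of its underside
- palm_green: flat oval green stone, 46 x 63 x 22 mm, a bystander; origin at the centre of its underside
- palm_septar: flat oval black-and-yellow stone, 52 x 64 x 21 mm, a bystander; origin at the centre of its underside

How it is judged (in metres and radians):
At the end, for the whole second after the job is handed in: Both ends of torch, brush and marker lie inside the tray's walls (within 112 mm of its centre along x, 92 mm along y), lower than 55 mm above its underside; all three at rest (under 0.03 m/s); the purple crystal and both palm stones within 30 mm of where they stood (x of torch_end_a in the frame of tool_tray between -0.112 and 0.112 m and y of torch_end_a in the frame of tool_tray between -0.092 and 0.092 m and z of each of torch_end_a, torch_end_b, dust_brush_end_a, dust_brush_end_b, marker_end_a, marker_end_b in the frame of tool_tray below 0.055 m and x of torch_end_b in the frame of tool_tray between -0.112 and 0.112 m and y of torch_end_b in the frame of tool_tray between -0.092 and 0.092 m and linear speed of each of torch, dust_brush, marker below 0.03 m/s and x of dust_brush_end_a in the frame of tool_tray between -0.112 and 0.112 m and y of dust_brush_end_a in the frame of tool_tray between -0.092 and 0.092 m and x of dust_brush_end_b in the frame of tool_tray between -0.112 and 0.112 m and y of dust_brush_end_b in the frame of tool_tray between -0.092 and 0.092 m and x of marker_end_a in the frame of tool_tray between -0.112 and 0.112 m and y of marker_end_a in the frame of tool_tray between -0.092 and 0.092 m and x of marker_end_b in the frame of tool_tray between -0.112 and 0.112 m and y of marker_end_b in the frame of tool_tray between -0.092 and 0.092 m and distance of each of point_amethyst, palm_green, palm_septar from where it was at the start of the episode below 0.03 m); the robot touches nothing.
It fails at once if the torch is dropped into the tray from a height (falls free in it faster than 1.3 m/s, a fall of about 85 mm) (linear speed of torch above 1.3 m/s and contact force between torch and the fingers below 0.1 N and x of torch in the frame of tool_tray between -0.12 and 0.12 m and y of torch in the frame of tool_tray between -0.1 and 0.1 m and z of torch in the frame of tool_tray below 0.09 m).
It fails at once if the dust brush is dropped into the tray from a height (falls free in it faster than 1.3 m/s, a fall of about 85 mm) (linear speed of dust_brush above 1.3 m/s and contact force between dust_brush and the fingers below 0.1 N and x of dust_brush in the frame of tool_tray between -0.12 and 0.12 m and y of dust_brush in the frame of tool_tray between -0.1 and 0.1 m and z of dust_brush in the frame of tool_tray below 0.09 m).
It fails at once if the marker pen is dropped into the tray from a height (falls free in it faster than 1.3 m/s, a fall of about 85 mm) (linear speed of marker above 1.3 m/s and contact force between marker and the fingers below 0.1 N and x of marker in the frame of tool_tray between -0.12 and 0.12 m and y of marker in the frame of tool_tray between -0.1 and 0.1 m and z of marker in the frame of tool_tray below 0.09 m).
It fails at once if the purple crystal or a palm stone is shifted by more than 30 mm (distance of any of point_amethyst, palm_green, palm_septar from where it was at the start of the episode above 0.03 m).
It also fails if it takes over 72 s, if anything falls off the work surface, if the arm or the gripper's body presses on something with over 40 N, if the wrist force passes 120 N, or if a joint passes its speed limit or range.

## Working session

There is one attempt and no reset: what is moved stays moved. The work goes in short steps, Python scripts to look and compute and a tool call to move; the robot and the scene stay as the last step left them, time stands still between calls to the robot, and variables do not carry over. Pictures are saved under pics/ and viewed, at most 10 in all, crops included, and the job is handed in when it is done.

Besides the shell and the picture viewer there is one more tool, called after ">>>" in YAML: its name, and indented under it one key for each argument. apply_moves: Moves the arm, as the interface text tells. Shifts and turns lie within -1 to 1; 1 stands for 1 m of shift or 45 degrees of turn. Its arguments: {"type":"object","properties":{"targets":{"type":"array"}},"required":["targets"]}

```bash
mkdir -p pics; cat > h.py <<'E'
import numpy as np, cv2
from plant import state, vision, ticket, bot
def cam(n):
    p=vision.get_image(n); p['K']=np.array([[p['fx'],0,p['cx']],[0,p['fy'],p['cy']],[0,0,1.]]); p['R']=cv2.Rodrigues(np.array(p['rvec'],float))[0]; return p
def cloud(p):
    h,w=p['z_map'].shape; uv=np.stack(np.meshgrid(np.arange(w),np.arange(h)),-1).reshape(-1,1,2).astype(np.float32)
    n=cv2.undistortPoints(uv,p['K'],np.array(p['dist'],float))[:,0]; z=p['z_map'].reshape(-1,1)
    X=np.hstack([n*z,z])-np.array(p['tvec']).reshape(1,3)
    return (X@p['R']).reshape(h,w,3)
E
python3 - <<'E'
from h import *
for c in ('top','side'):
    p=cam(c); cv2.imwrite(f'pics/{c}0.png',p['image'])
    if c=='top': np.save('top0.npy',cloud(p))
    for t in ['tool_tray','torch','dust_brush','marker','point_amethyst','palm_green','palm_septar']:
        print(c,t,[(np.round(r['location'],3).tolist(),round(r['score'],2)) for r in vision.recognise(t,p)[:2]])
print(state(),bot.tcp_to_grasp)
E
```

```text
top tool_tray [([0.524, 0.263, 0.006], 0.65)]
top torch [([0.523, -0.065, 0.024], 0.7)]
top dust_brush [([0.507, -0.205, 0.014], 0.58)]
top marker [([0.494, -0.354, 0.016], 0.54)]
top point_amethyst [([0.691, -0.161, 0.091], 0.63)]
top palm_green [([0.701, -0.089, 0.02], 0.53)]
top palm_septar []
side tool_tray [([0.524, 0.262, 0.001], 0.89)]
side torch [([0.528, -0.061, 0.022], 0.87)]
side dust_brush [([0.514, -0.204, 0.013], 0.76)]
side marker [([0.496, -0.349, 0.016], 0.68), ([0.514, -0.203, 0.013], 0.41)]
side point_amethyst [([0.71, -0.155, 0.07], 0.88)]
side palm_green [([0.709, -0.081, 0.018], 0.7)]
side palm_septar [([0.7, 0.014, 0.017], 0.84), ([0.529, -0.06, 0.021], 0.17)]
{'clock': 0.8, 'qpos': array([ 6.50875410e+01,  1.83087241e+01,  8.96372788e+01, -1.84735745e-03,
        7.20448874e+01, -1.14788134e+00]), 'joint_vel': array([0.02111925, 0.03257926, 0.08120208, 0.02204167, 0.14309924,
       0.04025873]), 'tau': array([-1.08010012e-03, -4.12302661e+01, -2.32218647e+01,  7.26835406e-02,
        3.75966984e-02,  2.22755659e-05]), 'tcp_pos': array([0.23174914, 0.52625301, 0.21401948]), 'tcp_rot': array([1.79990927e+02, 1.93961896e-03, 1.56235992e+02]), 'wrist_force': array([-0.03784504,  0.83036091,  0.22870869]), 'wrist_torque': array([-0.00211221, -0.00791805, -0.01697202]), 'gripper_force': 0.0, 'width': 0.09119990524345498} 0.0188
```

View pics/top0.png

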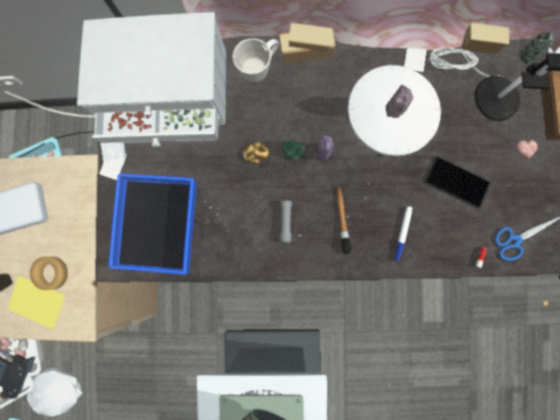

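View pics/side0.png

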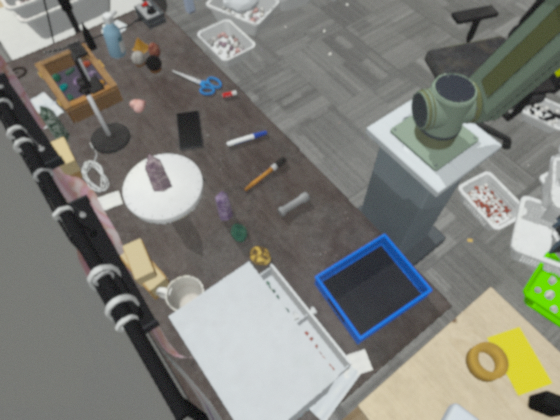

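The top view shows the tray at (153,223), torch at (286,221), brush at (344,220) with its bristles down at (346,245), and marker at (403,233). The crystal and stones are at the row-150 line, well clear of the tools. Next I'll measure the axes.

```bash
cat > m.py <<'E'
from h import *
def fit(pts):
    r=cv2.minAreaRect(pts[:,:2].astype(np.float32)*1000); c=pts[:,:2].mean(0); u=np.linalg.svd(pts[:,:2]-c,full_matrices=False)[2][0]
    u=u*np.sign(u[0]); s=(pts[:,:2]-c)@u
    return 'mid',np.round((c+u*(s.min()+s.max())/2)*1000).tolist(),'yaw',round(np.degrees(np.arctan2(u[1],u[0])),1),'len',round(1000*np.ptp(s)),'zmax',round(1000*np.percentile(pts[:,2],95)),'n',len(pts)
def tools(seeds,zmin=.006):
    for c in ('top','side'):
        p=cam(c); X=cloud(p)
        for n,(x,y) in seeds.items():
            m=((X[...,2]>zmin)&(X[...,2]<.06)&(abs(X[...,0]-x)<.11)&(abs(X[...,1]-y)<.05)).astype(np.uint8)
            k,l,st,_=cv2.connectedComponentsWithStats(m)
            if k>1:
                pts=X[l==1+st[1:,4].argmax()]; print(c,n,*fit(pts))
E
python3 - <<'E'
from m import *
tools({'torch':(.525,-.063),'brush':(.51,-.205),'marker':(.495,-.352)})
for c in ('top','side'):
    p=cam(c);X=cloud(p);b=p['image'].astype(int)
    m=(b[...,0]>b[...,1]+60)&(b[...,0]>b[...,2]+60)&(abs(X[...,0]-.525)<.16)&(abs(X[...,1]-.262)<.14)&(X[...,2]>.04)
    print(c,cv2.minAreaRect(X[m][:,:2].astype(np.float32)*1000),m.sum(),np.percentile(X[m][:,2],[50,95]))
    d=(abs(X[...,0]-.6)<.02)&(abs(X[...,1]+.15)<.1);print('desk z',np.median(X[d][:,2]))
E
```

```text
top torch mid [526.0, -67.0] yaw -1.7 len 100 zmax 29 n 405
top brush mid [529.0, -205.0] yaw 4.4 len 164 zmax 23 n 358
top marker mid [493.0, -353.0] yaw -14.6 len 136 zmax 18 n 305
side torch mid [527.0, -60.0] yaw -2.1 len 102 zmax 28 n 285
side brush mid [528.0, -201.0] yaw 4.5 len 159 zmax 22 n 227
side marker mid [494.0, -349.0] yaw -15.3 len 134 zmax 18 n 185
top ((525.068359375, 259.3333740234375), (192.966064453125, 231.53216552734375), 85.73381042480469) 1118 [0.05086438 0.0551629 ]
desk z 0.00012569800625308593
side ((524.0902099609375, 260.698974609375), (192.6630096435547, 232.9945068359375), 85.25982666015625) 1045 [0.05097788 0.05441809]
desk z 0.00027114486962557225
```

```bash
cat > g.py <<'E'
import sys
from plant import state
import numpy as np
from scipy.spatial.transform import Rotation as Ro
def go(x,y,z,yaw):  # mm, deg; turn first, then shift, in tool axes after the turn
    s=state(); R=Ro.from_euler('xyz',s['tcp_rot'],degrees=True); T=Ro.from_euler('xyz',[180,0,yaw],degrees=True)
    w=np.degrees((R.inv()*T).as_rotvec()); d=T.inv().apply(np.array([x,y,z])/1000-s['tcp_pos'])
    print('turn units',np.round(w/45,3),'shift m',np.round(d,4),'rows',round(np.linalg.norm(d[:2])/.038,1),'clock',s['clock'],'w',s['width'])
if __name__=='__main__': go(*map(float,sys.argv[1:]))
E
python3 g.py 526 -64 120 178
```

```text
turn units [ 0.     0.    -0.484] shift m [-0.3147 -0.5796  0.094 ] rows 17.4 clock 1.0 w 0.09113108470600165
```

>>> apply_moves:
  targets:
    - {"wz":-0.121,"dz":0.02,"hand":-1}
    - {"wz":-0.121,"dz":0.02,"hand":-1}
    - {"wz":-0.121,"dz":0.02,"hand":-1}
    - {"wz":-0.121,"dz":0.02,"hand":-1}

```text
invalid input
```

```bash
python3 g.py 526 -64 120 178
```

```text
turn units [ 0.     0.    -0.484] shift m [-0.3147 -0.5796  0.094 ] rows 17.4 clock 1.0 w 0.09113108470600165
```

>>> apply_moves:
  targets:
    - {"dx":0,"dy":0,"dz":0.02,"wx":0,"wy":0,"wz":-0.121,"hand":-1}
    - {"dx":0,"dy":0,"dz":0.02,"wx":0,"wy":0,"wz":-0.121,"hand":-1}
    - {"dx":0,"dy":0,"dz":0.02,"wx":0,"wy":0,"wz":-0.121,"hand":-1}
    - {"dx":0,"dy":0,"dz":0.02,"wx":0,"wy":0,"wz":-0.121,"hand":-1}

```text
clock: 1.33
tcp_pos: [0.2318, 0.5263, 0.1333]
tcp_rot: [180.0, 0.0, 178.3]
wrist_force: [0.2, 0.7, 0.1]
width: 0.0913
gripper_force: 0.0
```

```bash
python3 g.py 526 -64 120 178
```

```text
turn units [0.001 0.    0.006] shift m [-0.3147 -0.5797  0.0133] rows 17.4 clock 1.3333 w 0.09129125745867915
```

>>> apply_moves:
  targets:
    - {"dx":-0.0175,"dy":-0.0322,"dz":0,"wx":0,"wy":0,"wz":0,"hand":-1}
    - {"dx":-0.0175,"dy":-0.0322,"dz":0,"wx":0,"wy":0,"wz":0,"hand":-1}
    - {"dx":-0.0175,"dy":-0.0322,"dz":0,"wx":0,"wy":0,"wz":0,"hand":-1}
    - {"dx":-0.0175,"dy":-0.0322,"dz":0,"wx":0,"wy":0,"wz":0,"hand":-1}
    - {"dx":-0.0175,"dy":-0.0322,"dz":0,"wx":0,"wy":0,"wz":0,"hand":-1}
    - {"dx":-0.0175,"dy":-0.0322,"dz":0,"wx":0,"wy":0,"wz":0,"hand":-1}
    - {"dx":-0.0175,"dy":-0.0322,"dz":0,"wx":0,"wy":0,"wz":0,"hand":-1}
    - {"dx":-0.0175,"dy":-0.0322,"dz":0,"wx":0,"wy":0,"wz":0,"hand":-1}
    - {"dx":-0.0175,"dy":-0.0322,"dz":0,"wx":0,"wy":0,"wz":0,"hand":-1}
    - {"dx":-0.0175,"dy":-0.0322,"dz":0,"wx":0,"wy":0,"wz":0,"hand":-1}
    - {"dx":-0.0175,"dy":-0.0322,"dz":0,"wx":0,"wy":0,"wz":0,"hand":-1}
    - {"dx":-0.0175,"dy":-0.0322,"dz":0,"wx":0,"wy":0,"wz":0,"hand":-1}
    - {"dx":-0.0175,"dy":-0.0322,"dz":0,"wx":0,"wy":0,"wz":0,"hand":-1}
    - {"dx":-0.0175,"dy":-0.0322,"dz":0,"wx":0,"wy":0,"wz":0,"hand":-1}
    - {"dx":-0.0175,"dy":-0.0322,"dz":0,"wx":0,"wy":0,"wz":0,"hand":-1}
    - {"dx":-0.0175,"dy":-0.0322,"dz":0,"wx":0,"wy":0,"wz":0,"hand":-1}
    - {"dx":-0.0175,"dy":-0.0322,"dz":0,"wx":0,"wy":0,"wz":0,"hand":-1}
    - {"dx":-0.0175,"dy":-0.0322,"dz":0,"wx":0,"wy":0,"wz":0,"hand":-1}
    - {"dx":0,"dy":0,"dz":0,"wx":0,"wy":0,"wz":0,"hand":-1}

```text
clock: 2.92
tcp_pos: [0.5299, -0.0692, 0.1342]
tcp_rot: [-179.8, 0.2, 177.8]
wrist_force: [1.8, -0.1, 0.1]
width: 0.0916
gripper_force: 0.0
```

```bash
python3 g.py 526 -64 4 178
```

```text
turn units [-0.003  0.005 -0.005] shift m [0.0041 0.0051 0.1302] rows 0.2 clock 2.9167 w 0.09162457437710281
```

>>> apply_moves:
  targets:
    - {"dx":0,"dy":0,"dz":0.03,"wx":0,"wy":0,"wz":0,"hand":-1}
    - {"dx":0,"dy":0,"dz":0.03,"wx":0,"wy":0,"wz":0,"hand":-1}
    - {"dx":0,"dy":0,"dz":0.02,"wx":0,"wy":0,"wz":0,"hand":-1}
    - {"dx":0,"dy":0,"dz":0.01,"wx":0,"wy":0,"wz":0,"hand":-1}
    - {"dx":0,"dy":0,"dz":0,"wx":0,"wy":0,"wz":0,"hand":-1}
    - {"dx":0,"dy":0,"dz":0,"wx":0,"wy":0,"wz":0,"hand":-1}

```text
clock: 3.42
tcp_pos: [0.5268, -0.0637, 0.0443]
tcp_rot: [180.0, 0.0, 178.0]
wrist_force: [-0.4, -0.8, 0.4]
width: 0.0916
gripper_force: 0.0
```

```bash
python3 g.py 526 -64 4 178
```

```text
turn units [0.    0.    0.001] shift m [ 0.0008 -0.0003  0.0403] rows 0.0 clock 3.4167 w 0.09157627456498657
```

Accurate after settling. Next: down, close and lift.

>>> apply_moves:
  targets:
    - {"dx":0,"dy":0,"dz":0.02,"wx":0,"wy":0,"wz":0,"hand":-1}
    - {"dx":0,"dy":0,"dz":0.014,"wx":0,"wy":0,"wz":0,"hand":-1}
    - {"dx":0,"dy":0,"dz":0.006,"wx":0,"wy":0,"wz":0,"hand":-1}
    - {"dx":0,"dy":0,"dz":0,"wx":0,"wy":0,"wz":0,"hand":-1}
    - {"dx":0,"dy":0,"dz":0,"wx":0,"wy":0,"wz":0,"hand":1}
    - {"dx":0,"dy":0,"dz":0,"wx":0,"wy":0,"wz":0,"hand":1}
    - {"dx":0,"dy":0,"dz":0,"wx":0,"wy":0,"wz":0,"hand":1}
    - {"dx":0,"dy":0,"dz":0,"wx":0,"wy":0,"wz":0,"hand":1}
    - {"dx":0,"dy":0,"dz":0,"wx":0,"wy":0,"wz":0,"hand":1}
    - {"dx":0,"dy":0,"dz":0,"wx":0,"wy":0,"wz":0,"hand":1}
    - {"dx":0,"dy":0,"dz":0,"wx":0,"wy":0,"wz":0,"hand":1}
    - {"dx":0,"dy":0,"dz":0,"wx":0,"wy":0,"wz":0,"hand":1}
    - {"dx":0,"dy":0,"dz":0,"wx":0,"wy":0,"wz":0,"hand":1}
    - {"dx":0,"dy":0,"dz":0,"wx":0,"wy":0,"wz":0,"hand":1}

```text
clock: 4.58
tcp_pos: [0.5265, -0.064, 0.0039]
tcp_rot: [-180.0, 0.0, 178.0]
wrist_force: [-0.0, 1.4, 0.7]
width: 0.0276
gripper_force: 17.3
```

>>> apply_moves:
  targets:
    - {"dx":0,"dy":0,"dz":-0.02,"wx":0,"wy":0,"wz":0,"hand":1}
    - {"dx":0,"dy":0,"dz":-0.03,"wx":0,"wy":0,"wz":0,"hand":1}
    - {"dx":0,"dy":0,"dz":-0.03,"wx":0,"wy":0,"wz":0.028,"hand":1}
    - {"dx":0,"dy":0,"dz":-0.03,"wx":0,"wy":0,"wz":0.028,"hand":1}
    - {"dx":0,"dy":0,"dz":-0.01,"wx":0,"wy":0,"wz":0,"hand":1}
    - {"dx":0,"dy":0,"dz":0,"wx":0,"wy":0,"wz":0,"hand":1}

```text
clock: 5.08
tcp_pos: [0.5282, -0.0641, 0.1264]
tcp_rot: [-180.0, 0.3, 175.5]
wrist_force: [0.5, -0.1, -1.6]
width: 0.0272
gripper_force: 30.0
```

```bash
python3 g.py 528.5 310 80 175.5
```

```text
turn units [-0.     0.008  0.   ] shift m [0.029  0.373  0.0464] rows 9.8 clock 5.0833 w 0.027222109386391725
```

>>> apply_moves:
  targets:
    - {"dx":0.0023,"dy":0.0311,"dz":0,"wx":0,"wy":0,"wz":0,"hand":1}
    - {"dx":0.0023,"dy":0.0311,"dz":0,"wx":0,"wy":0,"wz":0,"hand":1}
    - {"dx":0.0023,"dy":0.0311,"dz":0,"wx":0,"wy":0,"wz":0,"hand":1}
    - {"dx":0.0023,"dy":0.0311,"dz":0,"wx":0,"wy":0,"wz":0,"hand":1}
    - {"dx":0.0023,"dy":0.0311,"dz":0,"wx":0,"wy":0,"wz":0,"hand":1}
    - {"dx":0.0023,"dy":0.0311,"dz":0,"wx":0,"wy":0,"wz":0,"hand":1}
    - {"dx":0.0023,"dy":0.0311,"dz":0,"wx":0,"wy":0,"wz":0,"hand":1}
    - {"dx":0.0023,"dy":0.0311,"dz":0,"wx":0,"wy":0,"wz":0,"hand":1}
    - {"dx":0.0023,"dy":0.0311,"dz":0,"wx":0,"wy":0,"wz":0,"hand":1}
    - {"dx":0.0023,"dy":0.0311,"dz":0,"wx":0,"wy":0,"wz":0,"hand":1}
    - {"dx":0.0023,"dy":0.0311,"dz":0,"wx":0,"wy":0,"wz":0,"hand":1}
    - {"dx":0.0023,"dy":0.0311,"dz":0,"wx":0,"wy":0,"wz":0,"hand":1}
    - {"dx":0,"dy":0,"dz":0,"wx":0,"wy":0,"wz":0,"hand":1}
    - {"dx":0,"dy":0,"dz":0.02,"wx":0,"wy":0,"wz":0,"hand":1}
    - {"dx":0,"dy":0,"dz":0.02,"wx":0,"wy":0,"wz":0,"hand":1}
    - {"dx":0,"dy":0,"dz":0,"wx":0,"wy":0,"wz":0,"hand":1}
    - {"dx":0,"dy":0,"dz":0,"wx":0,"wy":0,"wz":0,"hand":1}

```text
clock: 6.5
tcp_pos: [0.5266, 0.3091, 0.0813]
tcp_rot: [-179.8, -0.3, 175.5]
wrist_force: [0.4, -0.2, -0.3]
width: 0.0273
gripper_force: 30.0
```

```bash
python3 g.py 528.5 310 10 175.5; python3 -c "
from h import *
cv2.imwrite('pics/t1.png',cv2.resize(cam('top')['image'][130:300,60:330],None,fx=2.8,fy=2.8))"
```

```text
turn units [-0.004 -0.006  0.   ] shift m [-0.0018  0.001   0.0713] rows 0.1 clock 6.5 w 0.0272993859305668
```

View pics/t1.png

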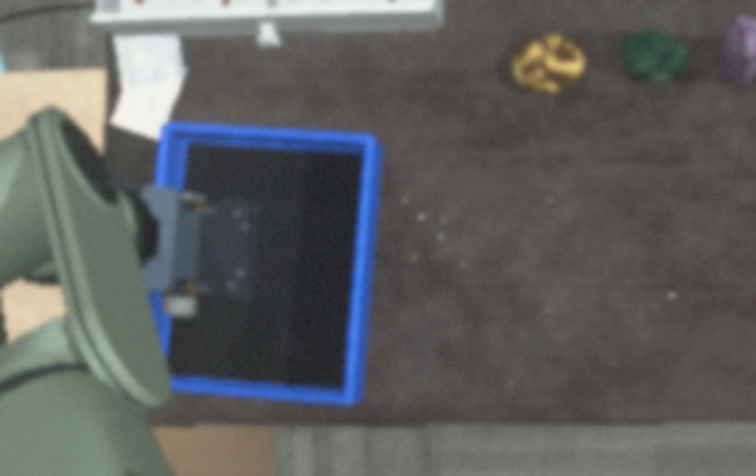

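The torch is held with its end showing at (182,303) in the crop, inside the left wall. Lowering.

>>> apply_moves:
  targets:
    - {"dx":0,"dy":0,"dz":0.02,"wx":0,"wy":0,"wz":0,"hand":1}
    - {"dx":0,"dy":0,"dz":0.02,"wx":0,"wy":0,"wz":0,"hand":1}
    - {"dx":0,"dy":0,"dz":0.015,"wx":0,"wy":0,"wz":0,"hand":1}
    - {"dx":0,"dy":0,"dz":0.01,"wx":0,"wy":0,"wz":0,"hand":1}
    - {"dx":0,"dy":0,"dz":0.006,"wx":0,"wy":0,"wz":0,"hand":1}
    - {"dx":0,"dy":0,"dz":0,"wx":0,"wy":0,"wz":0,"hand":1}
    - {"dx":0,"dy":0,"dz":0,"wx":0,"wy":0,"wz":0,"hand":1}
    - {"dx":0,"dy":0,"dz":0,"wx":0,"wy":0,"wz":0,"hand":0.6}
    - {"dx":0,"dy":0,"dz":0,"wx":0,"wy":0,"wz":0,"hand":0.3}
    - {"dx":0,"dy":0,"dz":0,"wx":0,"wy":0,"wz":0,"hand":0.1}
    - {"dx":0,"dy":0,"dz":0,"wx":0,"wy":0,"wz":0,"hand":0.1}
    - {"dx":0,"dy":0,"dz":0,"wx":0,"wy":0,"wz":0,"hand":0.1}
    - {"dx":0,"dy":0,"dz":0,"wx":0,"wy":0,"wz":0,"hand":0.1}

```text
clock: 7.63
tcp_pos: [0.5284, 0.3104, 0.0132]
tcp_rot: [180.0, 0.0, 175.5]
wrist_force: [-0.1, 0.8, 0.6]
width: 0.0413
gripper_force: 0.0
```

>>> apply_moves:
  targets:
    - {"dx":0,"dy":0,"dz":-0.02,"wx":0,"wy":0,"wz":0,"hand":0.1}
    - {"dx":0,"dy":0,"dz":-0.03,"wx":0,"wy":0,"wz":0,"hand":0.1}
    - {"dx":0,"dy":0,"dz":-0.03,"wx":0,"wy":0,"wz":0,"hand":0.1}
    - {"dx":0,"dy":0,"dz":-0.03,"wx":0,"wy":0,"wz":-0.1,"hand":-1}
    - {"dx":0,"dy":0,"dz":0,"wx":0,"wy":0,"wz":-0.1,"hand":-1}
    - {"dx":0,"dy":0,"dz":0,"wx":0,"wy":0,"wz":0,"hand":-1}

```text
clock: 8.13
tcp_pos: [0.5294, 0.311, 0.1254]
tcp_rot: [179.9, 0.3, -175.4]
wrist_force: [0.5, 0.7, -0.2]
width: 0.0586
gripper_force: 0.0
```

```bash
python3 g.py 518 -204 40 184.5; python3 -c "
from h import *
p=cam('side');cv2.imwrite('pics/s1.png',cv2.resize(p['image'][220:350,270:450],None,fx=3,fy=3)); print(vision.recognise('torch',p)[:1])"
```

```text
turn units [0.003 0.006 0.002] shift m [ 0.0517 -0.5125  0.0854] rows 13.6 clock 8.1333 w 0.05858270113954224
[{'location': [0.5328, 0.3134, 0.0269], 'score': 0.88}]
```

View pics/s1.png

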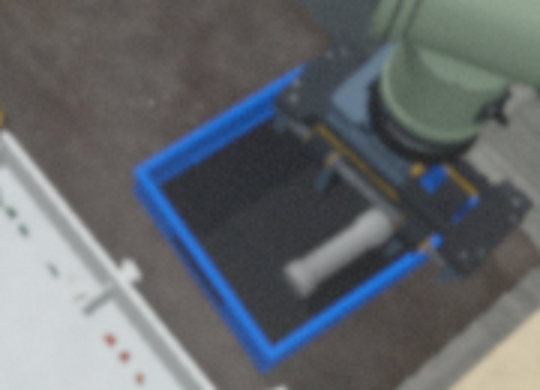

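The torch lies flat in the tray, from (300,275) to (390,220) in the crop. Next, the brush.

>>> apply_moves:
  targets:
    - {"dx":0.0037,"dy":-0.0342,"dz":0,"wx":0,"wy":0,"wz":0,"hand":-1}
    - {"dx":0.0035,"dy":-0.0342,"dz":0,"wx":0,"wy":0,"wz":0,"hand":-1}
    - {"dx":0.0035,"dy":-0.0342,"dz":0,"wx":0,"wy":0,"wz":0,"hand":-1}
    - {"dx":0.0035,"dy":-0.0342,"dz":0,"wx":0,"wy":0,"wz":0,"hand":-1}
    - {"dx":0.0035,"dy":-0.0342,"dz":0,"wx":0,"wy":0,"wz":0,"hand":-1}
    - {"dx":0.0035,"dy":-0.0342,"dz":0,"wx":0,"wy":0,"wz":0,"hand":-1}
    - {"dx":0.0035,"dy":-0.0342,"dz":0,"wx":0,"wy":0,"wz":0,"hand":-1}
    - {"dx":0.0035,"dy":-0.0342,"dz":0,"wx":0,"wy":0,"wz":0,"hand":-1}
    - {"dx":0.0035,"dy":-0.0342,"dz":0,"wx":0,"wy":0,"wz":0,"hand":-1}
    - {"dx":0.0035,"dy":-0.0342,"dz":0,"wx":0,"wy":0,"wz":0,"hand":-1}
    - {"dx":0.0035,"dy":-0.0342,"dz":0,"wx":0,"wy":0,"wz":0,"hand":-1}
    - {"dx":0.0035,"dy":-0.0342,"dz":0,"wx":0,"wy":0,"wz":0,"hand":-1}
    - {"dx":0.0035,"dy":-0.0342,"dz":0,"wx":0,"wy":0,"wz":0,"hand":-1}
    - {"dx":0.0035,"dy":-0.0342,"dz":0,"wx":0,"wy":0,"wz":0,"hand":-1}
    - {"dx":0.0025,"dy":-0.0342,"dz":0,"wx":0,"wy":0,"wz":0,"hand":-1}
    - {"dx":0,"dy":0,"dz":0.03,"wx":0,"wy":0,"wz":0,"hand":-1}
    - {"dx":0,"dy":0,"dz":0.03,"wx":0,"wy":0,"wz":0,"hand":-1}
    - {"dx":0,"dy":0,"dz":0.02,"wx":0,"wy":0,"wz":0,"hand":-1}
    - {"dx":0,"dy":0,"dz":0,"wx":0,"wy":0,"wz":0,"hand":-1}
    - {"dx":0,"dy":0,"dz":0,"wx":0,"wy":0,"wz":0,"hand":-1}

```text
clock: 9.9
tcp_pos: [0.5155, -0.2046, 0.0412]
tcp_rot: [179.9, -0.2, -175.6]
wrist_force: [0.8, 0.4, 0.2]
width: 0.0911
gripper_force: 0.0
```

```bash
python3 g.py 518 -204 3.5 184.5
```

```text
turn units [ 0.003 -0.005 -0.002] shift m [-0.0025  0.0005  0.0377] rows 0.1 clock 9.9 w 0.09106399946957203
```

>>> apply_moves:
  targets:
    - {"dx":-0.001,"dy":0,"dz":0.02,"wx":0,"wy":0,"wz":0,"hand":-1}
    - {"dx":0,"dy":0,"dz":0.012,"wx":0,"wy":0,"wz":0,"hand":-1}
    - {"dx":0,"dy":0,"dz":0.006,"wx":0,"wy":0,"wz":0,"hand":-1}
    - {"dx":0,"dy":0,"dz":0,"wx":0,"wy":0,"wz":0,"hand":-1}
    - {"dx":0,"dy":0,"dz":0,"wx":0,"wy":0,"wz":0,"hand":1}
    - {"dx":0,"dy":0,"dz":0,"wx":0,"wy":0,"wz":0,"hand":1}
    - {"dx":0,"dy":0,"dz":0,"wx":0,"wy":0,"wz":0,"hand":1}
    - {"dx":0,"dy":0,"dz":0,"wx":0,"wy":0,"wz":0,"hand":1}
    - {"dx":0,"dy":0,"dz":0,"wx":0,"wy":0,"wz":0,"hand":1}
    - {"dx":0,"dy":0,"dz":0,"wx":0,"wy":0,"wz":0,"hand":1}
    - {"dx":0,"dy":0,"dz":0,"wx":0,"wy":0,"wz":0,"hand":1}
    - {"dx":0,"dy":0,"dz":0,"wx":0,"wy":0,"wz":0,"hand":1}
    - {"dx":0,"dy":0,"dz":0,"wx":0,"wy":0,"wz":0,"hand":1}
    - {"dx":0,"dy":0,"dz":0,"wx":0,"wy":0,"wz":0,"hand":1}
    - {"dx":0,"dy":0,"dz":0,"wx":0,"wy":0,"wz":0,"hand":1}

```text
clock: 11.15
tcp_pos: [0.5179, -0.2051, 0.0049]
tcp_rot: [180.0, -0.0, -175.5]
wrist_force: [-0.3, 0.3, 0.9]
width: 0.0206
gripper_force: 0.0
```

>>> apply_moves:
  targets:
    - {"dx":0,"dy":0,"dz":0,"wx":0,"wy":0,"wz":0,"hand":1}
    - {"dx":0,"dy":0,"dz":0,"wx":0,"wy":0,"wz":0,"hand":1}
    - {"dx":0,"dy":0,"dz":0,"wx":0,"wy":0,"wz":0,"hand":1}
    - {"dx":0,"dy":0,"dz":0,"wx":0,"wy":0,"wz":0,"hand":1}

```text
clock: 11.48
tcp_pos: [0.5179, -0.2051, 0.0049]
tcp_rot: [180.0, 0.0, -175.5]
wrist_force: [0.3, 0.1, 0.7]
width: 0.0132
gripper_force: 30.0
```

Gripped on the handle. Lift.

>>> apply_moves:
  targets:
    - {"dx":0,"dy":0,"dz":-0.02,"wx":0,"wy":0,"wz":0,"hand":1}
    - {"dx":0,"dy":0,"dz":-0.03,"wx":0,"wy":0,"wz":0,"hand":1}
    - {"dx":0,"dy":0,"dz":-0.03,"wx":0,"wy":0,"wz":0.1,"hand":1}
    - {"dx":0,"dy":0,"dz":-0.03,"wx":0,"wy":0,"wz":0.1,"hand":1}
    - {"dx":0,"dy":0,"dz":-0.01,"wx":0,"wy":0,"wz":0,"hand":1}
    - {"dx":0,"dy":0,"dz":0,"wx":0,"wy":0,"wz":0,"hand":1}

```text
clock: 11.98
tcp_pos: [0.5196, -0.2058, 0.1277]
tcp_rot: [-179.9, 0.3, 175.6]
wrist_force: [-0.7, -0.2, -0.7]
width: 0.0128
gripper_force: 30.0
```

```bash
python3 g.py 510.5 211 80 175.5; python3 -c "
from m import *
p=cam('side');cv2.imwrite('pics/s2.png',cv2.resize(p['image'][80:280,190:390],None,fx=3,fy=3))"
```

```text
turn units [-0.002  0.008  0.002] shift m [0.0418 0.4148 0.0477] rows 11.0 clock 11.9833 w 0.01277912041611604
```

View pics/s2.png

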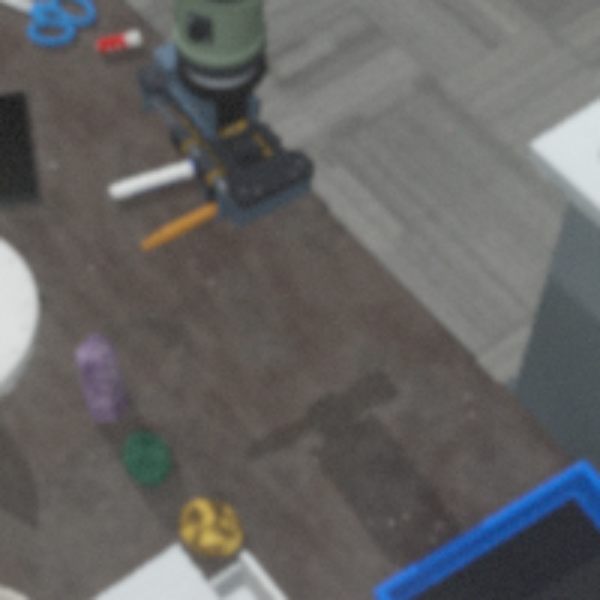

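The brush is held level, handle tip at (145,245) in the crop. Move over the tray.

>>> apply_moves:
  targets:
    - {"dx":0.0033,"dy":0.0346,"dz":0,"wx":0,"wy":0,"wz":0,"hand":1}
    - {"dx":0.0033,"dy":0.0346,"dz":0,"wx":0,"wy":0,"wz":0,"hand":1}
    - {"dx":0.0033,"dy":0.0346,"dz":0,"wx":0,"wy":0,"wz":0,"hand":1}
    - {"dx":0.0033,"dy":0.0346,"dz":0,"wx":0,"wy":0,"wz":0,"hand":1}
    - {"dx":0.0033,"dy":0.0346,"dz":0,"wx":0,"wy":0,"wz":0,"hand":1}
    - {"dx":0.0033,"dy":0.0346,"dz":0,"wx":0,"wy":0,"wz":0,"hand":1}
    - {"dx":0.0033,"dy":0.0346,"dz":0,"wx":0,"wy":0,"wz":0,"hand":1}
    - {"dx":0.0033,"dy":0.0346,"dz":0,"wx":0,"wy":0,"wz":0,"hand":1}
    - {"dx":0.0033,"dy":0.0346,"dz":0,"wx":0,"wy":0,"wz":0,"hand":1}
    - {"dx":0.0033,"dy":0.0346,"dz":0,"wx":0,"wy":0,"wz":0,"hand":1}
    - {"dx":0.0033,"dy":0.0346,"dz":0,"wx":0,"wy":0,"wz":0,"hand":1}
    - {"dx":0.0033,"dy":0.0346,"dz":0,"wx":0,"wy":0,"wz":0,"hand":1}
    - {"dx":0,"dy":0,"dz":0,"wx":0,"wy":0,"wz":0,"hand":1}
    - {"dx":0,"dy":0,"dz":0.02,"wx":0,"wy":0,"wz":0,"hand":1}
    - {"dx":0,"dy":0,"dz":0.02,"wx":0,"wy":0,"wz":0,"hand":1}
    - {"dx":0,"dy":0,"dz":0,"wx":0,"wy":0,"wz":0,"hand":1}
    - {"dx":0,"dy":0,"dz":0,"wx":0,"wy":0,"wz":0,"hand":1}

```text
clock: 13.45
tcp_pos: [0.5093, 0.2109, 0.0826]
tcp_rot: [-179.9, -0.3, 175.5]
wrist_force: [-0.1, 0.1, -0.2]
width: 0.0127
gripper_force: 30.0
```

```bash
python3 g.py 510.5 211 10.5 175.5; python3 -c "
from h import *
cv2.imwrite('pics/t2.png',cv2.resize(cam('top')['image'][130:300,60:330],None,fx=2.8,fy=2.8))"
```

```text
turn units [-0.003 -0.007  0.   ] shift m [-0.0012  0.0002  0.0721] rows 0.0 clock 13.45 w 0.012674398126033137
```

View pics/t2.png

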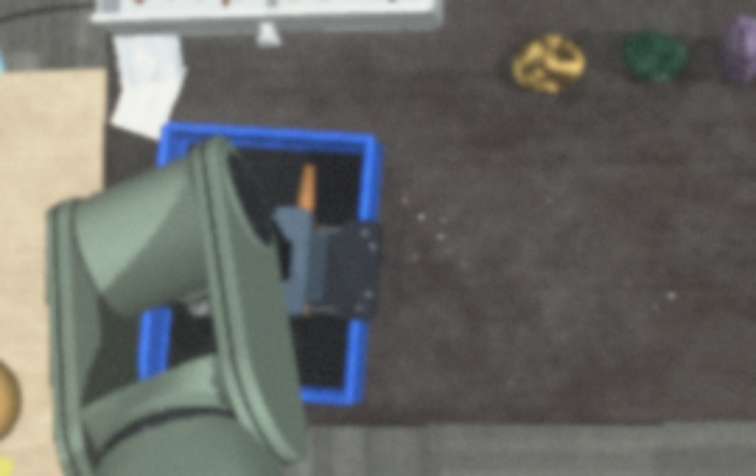

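The handle tip at (308,168) is inside the tray. Lowering and releasing.

>>> apply_moves:
  targets:
    - {"dx":0,"dy":0,"dz":0.02,"wx":0,"wy":0,"wz":0,"hand":1}
    - {"dx":0,"dy":0,"dz":0.02,"wx":0,"wy":0,"wz":0,"hand":1}
    - {"dx":0,"dy":0,"dz":0.015,"wx":0,"wy":0,"wz":0,"hand":1}
    - {"dx":0,"dy":0,"dz":0.01,"wx":0,"wy":0,"wz":0,"hand":1}
    - {"dx":0,"dy":0,"dz":0.008,"wx":0,"wy":0,"wz":0,"hand":1}
    - {"dx":0,"dy":0,"dz":0,"wx":0,"wy":0,"wz":0,"hand":1}
    - {"dx":0,"dy":0,"dz":0,"wx":0,"wy":0,"wz":0,"hand":1}
    - {"dx":0,"dy":0,"dz":0,"wx":0,"wy":0,"wz":0,"hand":0.6}
    - {"dx":0,"dy":0,"dz":0,"wx":0,"wy":0,"wz":0,"hand":0.3}
    - {"dx":0,"dy":0,"dz":0,"wx":0,"wy":0,"wz":0,"hand":0.2}
    - {"dx":0,"dy":0,"dz":0,"wx":0,"wy":0,"wz":0,"hand":0.2}
    - {"dx":0,"dy":0,"dz":0,"wx":0,"wy":0,"wz":0,"hand":0.2}
    - {"dx":0,"dy":0,"dz":-0.02,"wx":0,"wy":0,"wz":0,"hand":0.2}
    - {"dx":0,"dy":0,"dz":-0.03,"wx":0,"wy":0,"wz":0,"hand":0.2}
    - {"dx":0,"dy":0,"dz":-0.03,"wx":0,"wy":0,"wz":0,"hand":0.2}
    - {"dx":0,"dy":0,"dz":-0.03,"wx":0,"wy":0,"wz":0.12,"hand":-1}
    - {"dx":0,"dy":0,"dz":0,"wx":0,"wy":0,"wz":0.113,"hand":-1}
    - {"dx":0,"dy":0,"dz":0,"wx":0,"wy":0,"wz":0,"hand":-1}
    - {"dx":0,"dy":0,"dz":0,"wx":0,"wy":0,"wz":0,"hand":-1}

```text
clock: 15.08
tcp_pos: [0.5106, 0.2118, 0.1219]
tcp_rot: [-180.0, -0.0, 165.1]
wrist_force: [-0.6, 0.4, -0.7]
width: 0.0602
gripper_force: 0.0
```

```bash
python3 g.py 493 -351 40 165
```

```text
turn units [-0.    -0.     0.003] shift m [-0.1286 -0.5482  0.0819] rows 14.8 clock 15.0833 w 0.060170684613492634
```

>>> apply_moves:
  targets:
    - {"dx":-0.008,"dy":-0.0343,"dz":0,"wx":0,"wy":0,"wz":0,"hand":-1}
    - {"dx":-0.008,"dy":-0.0343,"dz":0,"wx":0,"wy":0,"wz":0,"hand":-1}
    - {"dx":-0.008,"dy":-0.0343,"dz":0,"wx":0,"wy":0,"wz":0,"hand":-1}
    - {"dx":-0.008,"dy":-0.0343,"dz":0,"wx":0,"wy":0,"wz":0,"hand":-1}
    - {"dx":-0.008,"dy":-0.0343,"dz":0,"wx":0,"wy":0,"wz":0,"hand":-1}
    - {"dx":-0.008,"dy":-0.0343,"dz":0,"wx":0,"wy":0,"wz":0,"hand":-1}
    - {"dx":-0.008,"dy":-0.0343,"dz":0,"wx":0,"wy":0,"wz":0,"hand":-1}
    - {"dx":-0.008,"dy":-0.0343,"dz":0,"wx":0,"wy":0,"wz":0,"hand":-1}
    - {"dx":-0.008,"dy":-0.0343,"dz":0,"wx":0,"wy":0,"wz":0,"hand":-1}
    - {"dx":-0.008,"dy":-0.0343,"dz":0,"wx":0,"wy":0,"wz":0,"hand":-1}
    - {"dx":-0.008,"dy":-0.0343,"dz":0,"wx":0,"wy":0,"wz":0,"hand":-1}
    - {"dx":-0.008,"dy":-0.0343,"dz":0,"wx":0,"wy":0,"wz":0,"hand":-1}
    - {"dx":-0.008,"dy":-0.0343,"dz":0,"wx":0,"wy":0,"wz":0,"hand":-1}
    - {"dx":-0.008,"dy":-0.0343,"dz":0,"wx":0,"wy":0,"wz":0,"hand":-1}
    - {"dx":-0.008,"dy":-0.0343,"dz":0,"wx":0,"wy":0,"wz":0,"hand":-1}
    - {"dx":-0.008,"dy":-0.0343,"dz":0,"wx":0,"wy":0,"wz":0,"hand":-1}
    - {"dx":0,"dy":0,"dz":0.03,"wx":0,"wy":0,"wz":0,"hand":-1}
    - {"dx":0,"dy":0,"dz":0.03,"wx":0,"wy":0,"wz":0,"hand":-1}
    - {"dx":0,"dy":0,"dz":0.02,"wx":0,"wy":0,"wz":0,"hand":-1}
    - {"dx":0,"dy":0,"dz":0,"wx":0,"wy":0,"wz":0,"hand":-1}

```text
clock: 16.75
tcp_pos: [0.4888, -0.3488, 0.0358]
tcp_rot: [179.7, -0.7, 165.1]
wrist_force: [-0.3, 0.6, -0.3]
width: 0.0911
gripper_force: 0.0
```

```bash
python3 g.py 493 -351 3.5 165; python3 -c "
from m import *
tools({'torch':(.529,.31),'brush':(.521,.21)},.012)"
```

```text
turn units [ 0.006 -0.015  0.002] shift m [-0.0047 -0.001   0.0323] rows 0.1 clock 16.75 w 0.09108805961058986
top torch mid [530.0, 349.0] yaw -3.9 len 218 zmax 54 n 680
top brush mid [521.0, 170.0] yaw -0.7 len 219 zmax 55 n 471
side torch mid [528.0, 349.0] yaw 1.5 len 220 zmax 54 n 413
side brush mid [521.0, 172.0] yaw -2.5 len 220 zmax 54 n 481
```

>>> apply_moves:
  targets:
    - {"dx":0,"dy":0,"dz":0.02,"wx":0,"wy":0,"wz":0,"hand":-1}
    - {"dx":0,"dy":0,"dz":0.013,"wx":0,"wy":0,"wz":0,"hand":-1}
    - {"dx":0,"dy":0,"dz":0.005,"wx":0,"wy":0,"wz":0,"hand":-1}
    - {"dx":0,"dy":0,"dz":0,"wx":0,"wy":0,"wz":0,"hand":-1}
    - {"dx":0,"dy":0,"dz":0,"wx":0,"wy":0,"wz":0,"hand":1}
    - {"dx":0,"dy":0,"dz":0,"wx":0,"wy":0,"wz":0,"hand":1}
    - {"dx":0,"dy":0,"dz":0,"wx":0,"wy":0,"wz":0,"hand":1}
    - {"dx":0,"dy":0,"dz":0,"wx":0,"wy":0,"wz":0,"hand":1}
    - {"dx":0,"dy":0,"dz":0,"wx":0,"wy":0,"wz":0,"hand":1}
    - {"dx":0,"dy":0,"dz":0,"wx":0,"wy":0,"wz":0,"hand":1}
    - {"dx":0,"dy":0,"dz":0,"wx":0,"wy":0,"wz":0,"hand":1}
    - {"dx":0,"dy":0,"dz":0,"wx":0,"wy":0,"wz":0,"hand":1}
    - {"dx":0,"dy":0,"dz":0,"wx":0,"wy":0,"wz":0,"hand":1}
    - {"dx":0,"dy":0,"dz":0,"wx":0,"wy":0,"wz":0,"hand":1}
    - {"dx":0,"dy":0,"dz":0,"wx":0,"wy":0,"wz":0,"hand":1}
    - {"dx":0,"dy":0,"dz":0,"wx":0,"wy":0,"wz":0,"hand":1}
    - {"dx":0,"dy":0,"dz":0,"wx":0,"wy":0,"wz":0,"hand":1}
    - {"dx":0,"dy":0,"dz":0,"wx":0,"wy":0,"wz":0,"hand":1}
    - {"dx":0,"dy":0,"dz":0,"wx":0,"wy":0,"wz":0,"hand":1}

```text
clock: 18.43
tcp_pos: [0.4927, -0.3513, 0.0039]
tcp_rot: [180.0, -0.0, 165.0]
wrist_force: [-0.2, 0.2, 0.3]
width: 0.0148
gripper_force: 30.0
```

>>> apply_moves:
  targets:
    - {"dx":0,"dy":0,"dz":-0.02,"wx":0,"wy":0,"wz":0,"hand":1}
    - {"dx":0,"dy":0,"dz":-0.03,"wx":0,"wy":0,"wz":0,"hand":1}
    - {"dx":0,"dy":0,"dz":-0.03,"wx":0,"wy":0,"wz":-0.12,"hand":1}
    - {"dx":0,"dy":0,"dz":-0.03,"wx":0,"wy":0,"wz":-0.113,"hand":1}
    - {"dx":0,"dy":0,"dz":-0.01,"wx":0,"wy":0,"wz":0,"hand":1}
    - {"dx":0,"dy":0,"dz":0,"wx":0,"wy":0,"wz":0,"hand":1}

```text
clock: 18.93
tcp_pos: [0.4943, -0.3524, 0.127]
tcp_rot: [-179.8, 0.3, 175.4]
wrist_force: [1.0, -1.2, -0.5]
width: 0.0147
gripper_force: 29.9
```

```bash
python3 g.py 524.5 260 80 175.5; python3 -c "
from m import *
p=cam('top');a=cv2.resize(p['image'][150:290,90:230],None,fx=2.8,fy=2.8);b=cv2.resize(p['image'][170:310,330:470],None,fx=2.8,fy=2.8)
cv2.imwrite('pics/t3.png',np.hstack([a,b]))
for t in ('torch','dust_brush','marker'):print(t,vision.recognise(t,p)[:1])"
```

```text
turn units [-0.004  0.007 -0.002] shift m [0.0179 0.6129 0.047 ] rows 16.1 clock 18.9333 w 0.014697498717856096
torch [{'location': [0.5253, 0.3099, 0.0276], 'score': 0.84}]
dust_brush [{'location': [0.4981, 0.2115, 0.0156], 'score': 0.89}]
marker [{'location': [0.5524, -0.3563, 0.1388], 'score': 0.52}]
```

View pics/t3.png

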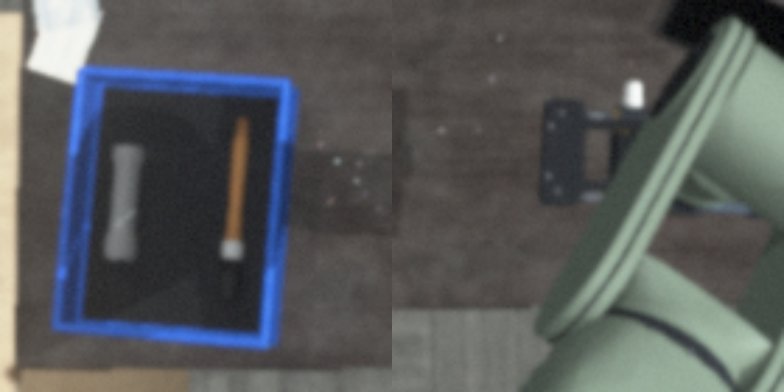

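Torch at (123,200) and brush along (240,120) to (230,290) lie well inside the tray, with the middle free. The marker is held, its white end at (633,93).

>>> apply_moves:
  targets:
    - {"dx":0.001,"dy":0.036,"dz":0,"wx":0,"wy":0,"wz":0,"hand":1}
    - {"dx":0.001,"dy":0.036,"dz":0,"wx":0,"wy":0,"wz":0,"hand":1}
    - {"dx":0.001,"dy":0.036,"dz":0,"wx":0,"wy":0,"wz":0,"hand":1}
    - {"dx":0.001,"dy":0.036,"dz":0,"wx":0,"wy":0,"wz":0,"hand":1}
    - {"dx":0.001,"dy":0.036,"dz":0,"wx":0,"wy":0,"wz":0,"hand":1}
    - {"dx":0.001,"dy":0.036,"dz":0,"wx":0,"wy":0,"wz":0,"hand":1}
    - {"dx":0.001,"dy":0.036,"dz":0,"wx":0,"wy":0,"wz":0,"hand":1}
    - {"dx":0.001,"dy":0.036,"dz":0,"wx":0,"wy":0,"wz":0,"hand":1}
    - {"dx":0.001,"dy":0.036,"dz":0,"wx":0,"wy":0,"wz":0,"hand":1}
    - {"dx":0.001,"dy":0.036,"dz":0,"wx":0,"wy":0,"wz":0,"hand":1}
    - {"dx":0.001,"dy":0.036,"dz":0,"wx":0,"wy":0,"wz":0,"hand":1}
    - {"dx":0.001,"dy":0.036,"dz":0,"wx":0,"wy":0,"wz":0,"hand":1}
    - {"dx":0.001,"dy":0.036,"dz":0,"wx":0,"wy":0,"wz":0,"hand":1}
    - {"dx":0.001,"dy":0.036,"dz":0,"wx":0,"wy":0,"wz":0,"hand":1}
    - {"dx":0.001,"dy":0.036,"dz":0,"wx":0,"wy":0,"wz":0,"hand":1}
    - {"dx":0.001,"dy":0.036,"dz":0,"wx":0,"wy":0,"wz":0,"hand":1}
    - {"dx":0.001,"dy":0.036,"dz":0,"wx":0,"wy":0,"wz":0,"hand":1}
    - {"dx":0,"dy":0,"dz":0,"wx":0,"wy":0,"wz":0,"hand":1}
    - {"dx":0,"dy":0,"dz":0,"wx":0,"wy":0,"wz":0,"hand":1}
    - {"dx":0,"dy":0,"dz":0,"wx":0,"wy":0,"wz":0,"hand":1}

```text
clock: 20.8
tcp_pos: [0.5229, 0.2595, 0.1223]
tcp_rot: [-179.9, -0.2, 175.5]
wrist_force: [-0.4, -1.3, 0.7]
width: 0.0146
gripper_force: 30.0
```

```bash
python3 g.py 524.5 260 10 175.5
```

```text
turn units [-0.003 -0.004  0.   ] shift m [-0.0016  0.0007  0.1123] rows 0.0 clock 20.8 w 0.014555959695390972
```

>>> apply_moves:
  targets:
    - {"dx":0,"dy":0,"dz":0.03,"wx":0,"wy":0,"wz":0,"hand":1}
    - {"dx":0,"dy":0,"dz":0.02,"wx":0,"wy":0,"wz":0,"hand":1}
    - {"dx":0,"dy":0,"dz":0.02,"wx":0,"wy":0,"wz":0,"hand":1}
    - {"dx":0,"dy":0,"dz":0.02,"wx":0,"wy":0,"wz":0,"hand":1}
    - {"dx":0,"dy":0,"dz":0.015,"wx":0,"wy":0,"wz":0,"hand":1}
    - {"dx":0,"dy":0,"dz":0.008,"wx":0,"wy":0,"wz":0,"hand":1}
    - {"dx":0,"dy":0,"dz":0,"wx":0,"wy":0,"wz":0,"hand":1}
    - {"dx":0,"dy":0,"dz":0,"wx":0,"wy":0,"wz":0,"hand":1}
    - {"dx":0,"dy":0,"dz":0,"wx":0,"wy":0,"wz":0,"hand":0.6}
    - {"dx":0,"dy":0,"dz":0,"wx":0,"wy":0,"wz":0,"hand":0.4}
    - {"dx":0,"dy":0,"dz":0,"wx":0,"wy":0,"wz":0,"hand":0.4}
    - {"dx":0,"dy":0,"dz":0,"wx":0,"wy":0,"wz":0,"hand":0.4}
    - {"dx":0,"dy":0,"dz":0,"wx":0,"wy":0,"wz":0,"hand":0.4}

```text
clock: 21.88
tcp_pos: [0.5241, 0.2604, 0.0115]
tcp_rot: [180.0, 0.0, 175.5]
wrist_force: [0.3, -0.7, -0.2]
width: 0.0275
gripper_force: 0.0
```

>>> apply_moves:
  targets:
    - {"dx":0,"dy":0,"dz":-0.02,"wx":0,"wy":0,"wz":0,"hand":0.4}
    - {"dx":0,"dy":0,"dz":-0.03,"wx":0,"wy":0,"wz":0,"hand":0.4}
    - {"dx":0,"dy":0,"dz":-0.03,"wx":0,"wy":0,"wz":0,"hand":0.4}
    - {"dx":0,"dy":0,"dz":-0.04,"wx":0,"wy":0,"wz":0,"hand":0.4}
    - {"dx":0,"dy":-0.04,"dz":-0.01,"wx":0,"wy":0,"wz":0,"hand":0.4}
    - {"dx":0,"dy":-0.04,"dz":0,"wx":0,"wy":0,"wz":0,"hand":0.4}
    - {"dx":0,"dy":-0.04,"dz":0,"wx":0,"wy":0,"wz":0,"hand":0.4}
    - {"dx":0,"dy":-0.04,"dz":0,"wx":0,"wy":0,"wz":0,"hand":0.4}
    - {"dx":0,"dy":-0.04,"dz":0,"wx":0,"wy":0,"wz":0,"hand":0.4}
    - {"dx":0,"dy":-0.04,"dz":0,"wx":0,"wy":0,"wz":0,"hand":0.4}
    - {"dx":0,"dy":-0.04,"dz":0,"wx":0,"wy":0,"wz":0,"hand":0.4}
    - {"dx":0,"dy":-0.04,"dz":0,"wx":0,"wy":0,"wz":0,"hand":0.4}
    - {"dx":0,"dy":-0.04,"dz":0,"wx":0,"wy":0,"wz":0,"hand":0.4}
    - {"dx":0,"dy":0,"dz":0,"wx":0,"wy":0,"wz":0,"hand":0.4}
    - {"dx":0,"dy":0,"dz":0,"wx":0,"wy":0,"wz":0,"hand":0.4}
    - {"dx":0,"dy":0,"dz":0,"wx":0,"wy":0,"wz":0,"hand":0.4}
    - {"dx":0,"dy":0,"dz":0,"wx":0,"wy":0,"wz":0,"hand":0.4}
    - {"dx":0,"dy":0,"dz":0,"wx":0,"wy":0,"wz":0,"hand":0.4}
    - {"dx":0,"dy":0,"dz":0,"wx":0,"wy":0,"wz":0,"hand":0.4}

```text
clock: 23.47
tcp_pos: [0.4957, -0.0975, 0.1409]
tcp_rot: [180.0, -0.0, 175.6]
wrist_force: [-0.4, -0.6, -0.0]
width: 0.0274
gripper_force: 0.0
```

```bash
python3 -c "
from m import *
p=cam('top');q=cam('side')
cv2.imwrite('pics/t4.png',np.hstack([cv2.resize(p['image'][150:290,90:230],None,fx=2.8,fy=2.8),cv2.resize(q['image'][220:360,300:440],None,fx=2.8,fy=2.8)]))
for t in ('torch','dust_brush','marker','point_amethyst','palm_green','palm_septar'):
  for k in (p,q): print(t,[(np.round(r['location'],3),round(r['score'],2)) for r in vision.recognise(t,k)[:1]])
print(state()['wrist_force'])"
```

```text
torch [(array([0.527, 0.306, 0.03 ]), 0.77)]
torch [(array([0.527, 0.313, 0.025]), 0.62)]
dust_brush [(array([0.494, 0.208, 0.02 ]), 0.76)]
dust_brush [(array([0.506, 0.214, 0.017]), 0.67)]
marker [(array([0.523, 0.258, 0.019]), 0.86)]
marker [(array([0.526, 0.261, 0.018]), 0.61)]
point_amethyst [(array([ 0.693, -0.161,  0.095]), 0.65)]
point_amethyst [(array([ 0.708, -0.155,  0.067]), 0.58)]
palm_green [(array([ 0.701, -0.09 ,  0.021]), 0.78)]
palm_green [(array([ 0.708, -0.082,  0.019]), 0.76)]
palm_septar [(array([0.696, 0.009, 0.016]), 0.93)]
palm_septar [(array([0.702, 0.012, 0.012]), 0.6)]
[ 0.80215532 -0.0559286   1.00414984]
```

View pics/t4.png

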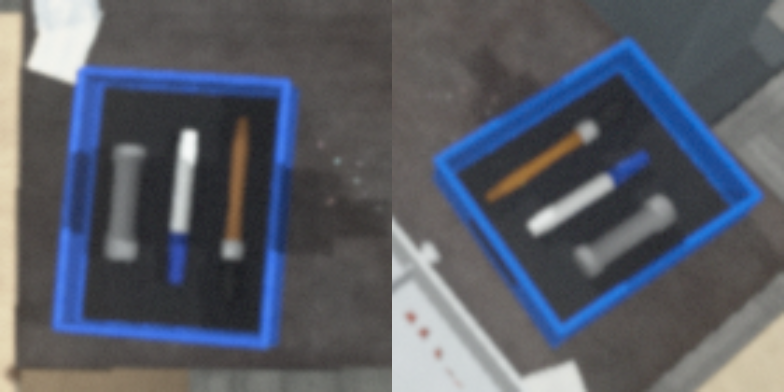

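All three lie flat inside the tray (torch (125,200), marker (183,205), brush (237,200)), the bystanders haven't moved, and the arm is clear.

```bash
python3 -c "
from plant import ticket
print(ticket.hand_in())"
```

```text
the job is handed in; nothing more can be done
None
```

The torch, brush and marker lie flat inside the blue tray, the crystal and both stones read within a few mm of where they started, and I handed the job in at about 24 s; the hand-in did not report a verdict.

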